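# Pack away the table lamp with the stubborn screw

## Robot

A 6-joint arm with a two-finger parallel gripper is mounted at the origin on the work surface. World frame = base frame: x ahead of the robot, y to its left, z up, the work surface at z = 0. Lengths are in m, angles in rad, forces in N, time in s.
With the tool pointing down it reaches from about 0.35 to 0.8 m from the base axis. Payload 7.3 kg.
Tool frame: the origin (TCP) lies midway between the tips of the shut fingers; the grasp point (between the pads) lies 19 mm behind it (grasp_offset is the distance from the TCP to the grasp point, in m); z points along the fingers, y is the line along which they close (so a half turn about z gives the same grasp; the last joint's range is limited). The gripper opens to 85 mm and grips with 20 to 120 N. Pads are 22 mm wide; open, the fingers measure 114 mm over their backs; the gripper's body (76 mm by 85 mm) begins 54 mm behind the grasp point. The pads swing forward as they close: fully open they stand 13 mm farther back than shut.
Start: joints at [0.994, 0.342, 1.524, -0, 1.275, -0.146], TCP at [0.219, 0.477, 0.231] pointing down, gripper open.
Joint ranges: [-2.53, 2.53], [-0.77, 2.02], [0.04, 2.7], [-1, 4.14], [0.28, 2.66], [-3.11, 3.11]. Speed limits (rad/s): [2.57, 2.57, 3.14, 3.14, 3.14, 3.14].

## Interface

Orientations are given as a rotation vector (axis times angle).
In Python, from station import state, grab_frame, job_done, search_frame, tip_of, grasp_offset gives the robot as it stands. The module is installed in compiled form; this text tells all that it offers.
- The arm moves only by the tool apply_moves, never from a script. Its argument "moves" is a list that holds one entry, the list of rows, each a list of 4 numbers: the shift along the tool's x, y, z in mm, then the turn about the tool's z in rad. In form: [[[tx, ty, tz, roll], ...]]. A call has 1 to 5 rows; each row is the pose to reach, as a shift and turn from the pose commanded when the call began, along the tool's axes at that moment; what a row does not reach only later rows make up. A row lasts 1/12 s, in which the tool goes at most 41.7 mm and 7.16 degrees, less where a joint would pass 70% of its speed; a pose out of reach is approached as far as the arm can. A call with a gripper value outside its range is refused whole. "claw" is the opening in per cent of the stroke, from 0 (shut) to 100 (fully open), set as the call begins (left out, the last holds). The fingers move at their own pace and stop on an object; "squeeze" is the grip in N (left out, the last holds). Time passes only in rows, so rows that repeat a pose let the fingers close. It gives the time, the measured TCP pose, the force, the opening and the grip force at its end, in the units of the state.
- state(): the state, without advancing time (a new reading comes with each control period).
- grab_frame(name): name is "side" or "top" or "wrist"; returns a dict with "color" (420x560x3 uint8, blue, green, red), "z_map" (420x560 float32, m along the optical axis (not along the pixel's ray), 0 where there is no reading), "mtx" (3x3 intrinsics, pixels), "origin" and "orientation" of the camera in the world; the wrist camera has in their place "hand_eye" (4x4, takes a point from camera to tool coordinates, whose origin is the TCP and whose axes are the flange's). Camera axes: x right, y down, z forward; pixel columns grow to the right and rows downward; lengths in m; the calibration is good to about 2 mm. A picture is of the moment at which its call begins: read the wrist's pose just before it.
- job_done(): hands the job in; it is judged then, once.
Trained networks look in a picture, given as the dict that the camera call returned (one of the last four; its "shot" number tells which), for a name from the list of things; names that differ only in an ending like _2 or _b are one class to them, and where a whole thing is asked for, a point or a joint stands for the part that bears it (a point fixed in the world has none). Each returns a list of dicts, best first, with "conf" (0 to 1); they miss things now and then, are a little off and sometimes report something else, mostly with a low value. They report only what shows in the picture. A call takes as long as a camera call. They do not tell look-alikes from the thing itself.
- search_frame(label, picture): "box" ([left, top, right, bottom] in pixels, round what is visible of it).
- tip_of(label, picture): "centre" ([row, column] in pixels: a listed point, or the origin of a listed thing).
The state is a dict: "time": time; "qpos": joint angles; "qvel": joint speeds; "effort": joint torques, N m; "tool_pos": TCP position; "tcp_rot": TCP orientation; "wrist_force": force on the tool from outside, world axes, zero at the start; "ft_torque": the same for the moment, N m; "width": finger opening in m; "gripper_force": force on a finger pad.
Only numpy, scipy, OpenCV 4.12 (cv2) and the standard library are available. Lean on these libraries where they do the work, as an engineer would, in place of code of your own. Each camera call takes 0.05 s, during which the arm holds its last target. There are 200 camera calls.

## Task

Take the arm of the table lamp off its foot: undo the red screw on the slanted socket, which may have a right- or a left-hand thread, so find out which way it gives, and back it out until it no longer holds the arm. Then draw the arm out of the socket and lay it gently and flat in the wooden tray, all of it inside the rim, and let go. Leave everything else on the table as it stands.

Things in the scene. Friction and masses are not known exactly. Their poses are not given: they have to be found in the camera images.
- screw_grip (a point): Middle of the red bar head of the lamp's captive screw: bar 46 mm long (x), 12 mm thick (y), 24 mm high (z); it turns with the head. z is the screw's axis, pointing out: up, leaning 30 deg from vertical, away from the lamp's arm. At first x lies in the arm's upright plane, uphill. Under the head 16 mm of bare shank (8 mm), then a dark housing 36 mm wide. Pinch its 12 mm, tool along z.
- screw (a joint): Turn of the red screw (rad), positive anticlockwise looking at the head from outside; starts near 0, tight. One way it is dead within 0.2 rad; the other way it turns stiffly (0.2 N m) and rises 8 mm in 2 rad. Which way varies and cannot be seen. The arm is free beyond 1.9 rad either side of 0; the screw ends at 2.8 and stays in the foot.
- lamp_foot: Lamp foot, fixed: grey disc 120 mm wide, 20 mm high, with a slanted square socket (32 mm outside). Origin under its middle, z up; socket and arm rise towards its +x, 30 deg above level. The socket holds the arm's lowest 50 mm with 1.5 mm play (it sags up to 4 deg: draw it along the socket, not the arm); the screw's tip sits in a notch 7 mm deep, 22 mm from the arm's lower end.
- lamp: The lamp's arm with its light, loose, about 240 g, 295 mm long; origin at the middle of the lower end, x along it to the light. Square tube 14 x 14 mm for 200 mm, then a flat black panel 100 long, 52 wide (y), 12 mm thick (z) on the same line, yellow light face to -z. At the start y is level and z is parallel to the screw.
- lamp_grip (a point): Point on the middle line of the lamp's arm where it is best held, 125 mm from the lower end, within 30 mm of its balance point; the axes are those of the lamp's arm. The tube is 14 mm wide along y.
- lamp_mid (a point): Middle of the lamp's whole length, on its middle line, 147.5 mm from the lower end; the axes are those of the lamp's arm.
- tray_in (a point): Middle of the inner floor of the open wooden tray (blue lining), fixed to the table: inside 348 mm long (x) by 112 mm wide (y), the rim 26 mm above this floor; z up.
- menorah: Bystander: brass nine-branched candlestick, 200 mm long, 190 mm high, on a round foot 84 mm wide. Origin in the middle of its underside, x along the row of cups.
- oil_bottle: Bystander: green glass bottle, 56 mm wide, 190 mm high. Origin in the middle of its underside.
- jar_amber: Bystander: amber jar candle, 50 mm wide, 45 mm high (53 with the wick), standing under the lamp's head. Origin in the middle of its underside.
- jar_blue: Bystander: blue jar candle, 50 mm wide, 45 mm high (53 with the wick), standing beside the lamp's foot. Origin in the middle of its underside.
- candle_box: Bystander: blue box of candles 100 x 150 x 42 mm. Origin in the middle of its underside.
- mug: Bystander: white mug, 80 mm wide, 95 mm high. Origin in the middle of its underside.
- dreidel: Bystander: small wooden spinning top lying on its side, 24 mm thick, 54 mm long with its peg. Origin under the middle of its square body.
- tray: The open wooden tray itself, outside 360 x 124 x 32 mm, walls and floor 6 mm. Origin in the middle of its underside, x along its length.
Things that resemble listed ones, but are neither listed nor needed, are in the scene too. What is shaped like the lamp_foot but pink or yellow is not meant.

How it is judged:
On the way, in this order (a step that is already met when the one before it is completed fails the run):
1. the screw is backed out, clear of the arm ((value of joint screw above 1.9 rad or value of joint screw below -1.9 rad)), for 0.1 s.
2. the arm is out of the socket (distance between lamp and lamp_foot above 0.12 m), for 0.1 s.
At the end, for the whole second after the job is handed in: The lamp's arm lies flat on the tray's floor wholly inside the rim: its middle within 30 mm along and 45 mm across of the tray's middle and no more than 16 mm above its floor, its length within 0.3 rad of the tray's, its panel level within 0.1 rad, at rest and let go (x of lamp_mid in the frame of tray_in between -0.03 and 0.03 m and y of lamp_mid in the frame of tray_in between -0.045 and 0.045 m and z of lamp_mid in the frame of tray_in below 0.016 m and angle between the x axis of lamp_mid and the x axis of tray_in, either way round below 0.3 rad and angle between the z axis of lamp_mid and the z axis of tray_in, either way round below 0.1 rad and linear speed of lamp below 0.02 m/s); the robot touches nothing.
It fails at once if the lamp's arm is dropped or slammed into the tray (more than 60 N) (contact force between lamp and tray above 60 N).
It fails at once if shifted more than 30 mm or knocked over: menorah, oil bottle (distance of any of menorah, oil_bottle from where it was at the start of the episode above 0.03 m or angle between any of menorah, oil_bottle's own z axis and vertical above 0.5 rad).
It fails at once if shifted more than 30 mm or knocked over: jar amber, jar blue (distance of any of jar_amber, jar_blue from where it was at the start of the episode above 0.03 m or angle between any of jar_amber, jar_blue's own z axis and vertical above 0.5 rad).
It fails at once if shifted more than 30 mm or knocked over: candle box, mug, dreidel (distance of any of candle_box, mug, dreidel from where it was at the start of the episode above 0.03 m or angle between any of candle_box, mug, dreidel's own z axis and vertical above 0.5 rad).
It also fails if it takes over 67 s, if anything falls off the work surface, if the arm or the gripper's body presses on something with over 40 N, if the wrist force passes 120 N, or if a joint passes its speed limit or range.

## Working session

There is one attempt and no reset: what is moved stays moved. The work goes in short steps, Python scripts to look and compute and a tool call to move; the robot and the scene stay as the last step left them, time stands still between calls to the robot, and variables do not carry over. Pictures are saved under pics/ and viewed, at most 10 in all, crops included, and the job is handed in when it is done.

Besides the shell and the picture viewer there is one more tool, called by a JSON object that holds its "name" and its "arguments". apply_moves: Moves the arm, as the interface text tells. Its arguments: {"type":"object","properties":{"moves":{"type":"array","items":{"type":"array","items":{"type":"array","items":{"type":"number"}}}},"claw":{"type":"number"},"squeeze":{"type":"number"}},"required":["moves"]}

```bash
mkdir -p pics
cat > h.py <<'E'
import numpy as np, cv2
from scipy.spatial.transform import Rotation as R
from station import *
def rot(o):
    o=np.array(o,float)
    return o if o.shape==(3,3) else (R.from_rotvec(o).as_matrix() if o.size==3 else R.from_quat(o).as_matrix())
def cam(p,s=None):
    if 'hand_eye' in p:
        T=np.eye(4);T[:3,:3]=rot(s['tcp_rot']);T[:3,3]=s['tool_pos'];return T@np.array(p['hand_eye'])
    T=np.eye(4);T[:3,:3]=rot(p['orientation']);T[:3,3]=p['origin'];return T
def ray(p,T,rc):
    d=np.linalg.inv(p['mtx'])@[rc[1],rc[0],1.];return T[:3,3],T[:3,:3]@d
def pt(p,T,rc,win=2):
    r,c=int(round(rc[0])),int(round(rc[1]));z=p['z_map'][max(0,r-win):r+win+1,max(0,c-win):c+win+1];z=z[z>0]
    o,d=ray(p,T,rc);return o+d*np.median(z) if z.size else None
def cloud(p,T):
    z=p['z_map'];v,u=np.mgrid[:z.shape[0],:z.shape[1]]
    P=np.stack([u*z,v*z,z],-1)@np.linalg.inv(p['mtx']).T
    return P@T[:3,:3].T+T[:3,3]
def tri(rs):
    A=np.zeros((3,3));b=np.zeros(3)
    for o,d in rs:
        d=d/np.linalg.norm(d);M=np.eye(3)-np.outer(d,d);A+=M;b+=M@o
    return np.linalg.solve(A,b)
E
cat > a.py <<'E'
from h import *
np.set_printoptions(precision=3,suppress=True)
s=state();print(s, grasp_offset if not callable(grasp_offset) else grasp_offset())
for n in ['top','side']:
    p=grab_frame(n);cv2.imwrite(f'pics/{n}0.png',p['color']);T=cam(p)
    np.savez(f'{n}0.npz',**{k:p[k] for k in p if k!='shot'})
    print(n,T)
    for l in ['screw_grip','lamp_foot','lamp','lamp_grip','lamp_mid','tray_in','menorah','oil_bottle','jar_amber','jar_blue','candle_box','mug','dreidel']:
        for d in tip_of(l,p)[:4]:
            print(l,round(d['conf'],2),np.round(d['centre']),pt(p,T,d['centre']))
E
python3 a.py
```

```text
{'time': 0.0, 'qpos': array([ 0.994,  0.343,  1.525,  0.   ,  1.275, -0.146]), 'qvel': array([ 0.002,  0.   , -0.   ,  0.001, -0.001, -0.001]), 'effort': array([ -0.001, -43.367, -24.602,  -0.   ,   0.008,   0.   ]), 'tool_pos': array([0.219, 0.477, 0.231]), 'tcp_rot': array([-0.671, -3.068,  0.002]), 'wrist_force': array([ 1.105,  0.566, -0.324]), 'ft_torque': array([-0.067, -0.053,  0.017]), 'gripper_force': 0.0, 'width': 0.08570851248683016} 0.0187
top [[ 0.053 -0.971  0.235  0.25 ]
 [-0.999 -0.053  0.006  0.003]
 [ 0.007 -0.235 -0.972  1.239]
 [ 0.     0.     0.     1.   ]]
screw_grip 0.68 [295. 249.] [0.314 0.087 0.111]
screw_grip 0.67 [303. 109.] [0.274 0.434 0.112]
screw_grip 0.57 [294. 172.] [0.304 0.28  0.112]
screw_grip 0.47 [233. 200.] [0.466 0.226 0.108]
lamp_foot 0.94 [169. 138.] [0.65  0.428 0.055]
lamp_foot 0.78 [293. 120.] [0.303 0.433 0.051]
lamp_foot 0.69 [289. 249.] [0.33  0.09  0.079]
lamp_foot 0.63 [290. 178.] [0.318 0.274 0.075]
lamp_grip 0.93 [191. 195.] [0.58  0.251 0.096]
lamp_mid 0.79 [181. 193.] [0.605 0.257 0.11 ]
tray_in 0.93 [224. 358.] [ 0.535 -0.202  0
[... 888 characters left out ...]
2]
lamp 0.42 [197. 305.] [0.654 0.001 0.017]
lamp_grip 0.67 [161. 237.] [0.581 0.247 0.093]
lamp_mid 0.91 [154. 239.] [0.603 0.257 0.108]
lamp_mid 0.37 [332. 411.] [ 0.402 -0.532  0.073]
tray_in 0.82 [246. 330.] [ 0.544 -0.19   0.007]
tray_in 0.58 [172. 253.] [0.636 0.231 0.015]
menorah 0.96 [198. 308.] [ 0.657 -0.009  0.016]
oil_bottle 0.97 [237. 268.] [ 0.434 -0.032  0.025]
jar_amber 0.65 [174. 254.] [0.64  0.227 0.007]
jar_blue 0.64 [185. 203.] [0.465 0.309 0.024]
candle_box 0.72 [165. 170.] [0.453 0.471 0.038]
candle_box 0.23 [334. 409.] [ 0.402 -0.53   0.06 ]
mug 0.98 [335. 411.] [ 0.401 -0.535  0.062]
mug 0.34 [160. 236.] [0.582 0.25  0.096]
dreidel 0.44 [218. 283.] [0.543 0.004 0.001]
```

```bash
python3 -c "
import cv2
a=cv2.imread('pics/top0.png');cv2.imwrite('pics/t1.png',cv2.resize(a[120:360,60:380],(800,600),interpolation=3))
a=cv2.imread('pics/side0.png');cv2.imwrite('pics/s1.png',cv2.resize(a[110:290,110:350],(800,600),interpolation=3))"
```

```text
(no output)
```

View pics/t1.png

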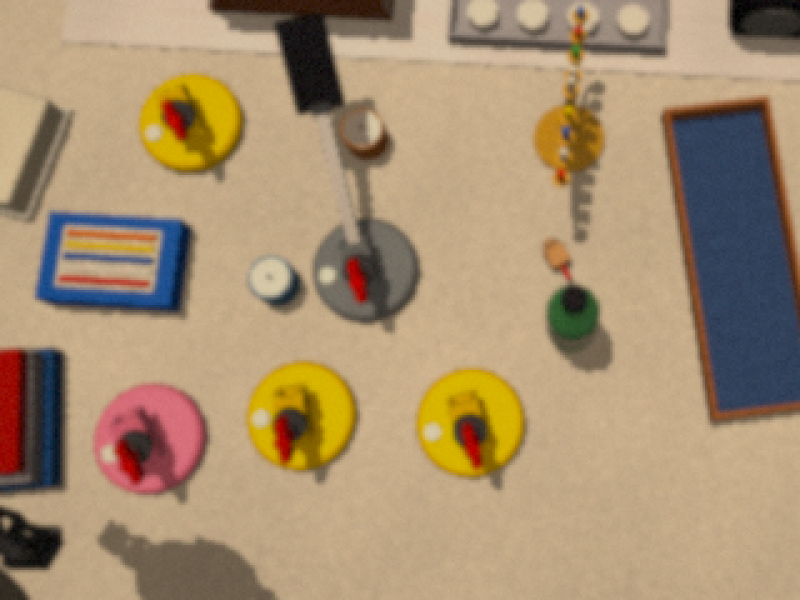

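View pics/s1.png

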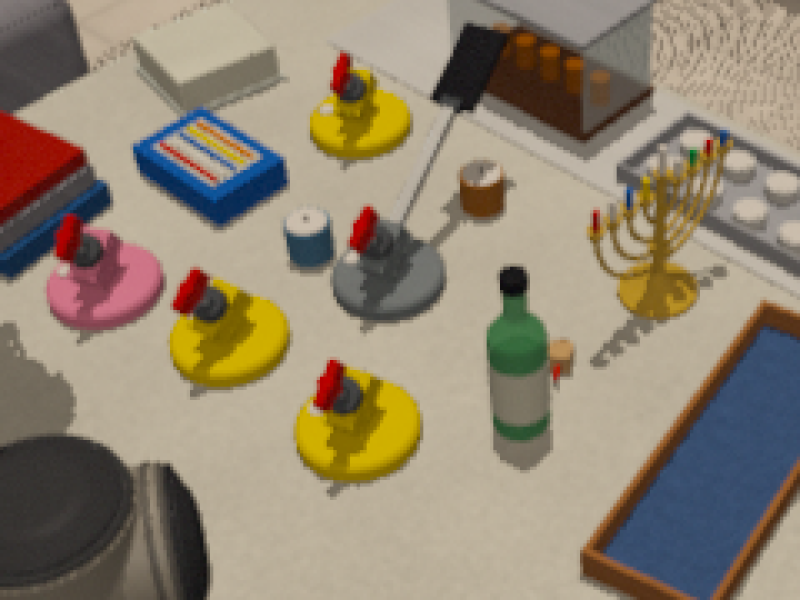

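The crops show one grey foot, at top-crop (365,270), which is full-frame (row 228, col 206). It carries the slanted tube and black panel, with the red bar at crop (355,280). The four other feet (yellow at crop (190,122), (302,415) and (470,422); pink at (150,440)) are look-alikes with no arm. The grey one is the target, and this enlarged crop confirms it.

```bash
cat > b.py <<'E'
from h import *
np.set_printoptions(precision=4,suppress=True)
C={}
for n in ['top','side']:
    p=dict(np.load(n+'0.npz'));T=cam(p);P=cloud(p,T);C[n]=(p,T)
    hsv=cv2.cvtColor(p['color'],cv2.COLOR_BGR2HSV);H,S,V=[hsv[...,i] for i in range(3)];ok=p['z_map']>0
    near=lambda x,y,r:np.hypot(P[...,0]-x,P[...,1]-y)<r
    red=ok&((H<8)|(H>172))&(S>150)&near(.468,.22,.06)&(P[...,2]>.06)
    q=P[red];print(n,'red',len(q),q.mean(0),q.min(0),q.max(0))
    r_=np.argwhere(red).mean(0);C[n]+=(r_,)
    blue=ok&(H>95)&(H<125)&(S>90)&(P[...,2]<.02)&near(.535,-.2,.25)
    q=P[blue];m=q.mean(0);rect=cv2.minAreaRect((q[:,:2]*1000).astype(np.float32));print('tray',m,rect,np.median(q[:,2]))
    blk=ok&(V<60)&near(.7,.28,.09)&(P[...,2]>.1)
    q=P[blk];
    if len(q):print('panel',len(q),q.mean(0),cv2.minAreaRect((q[:,:2]*1000).astype(np.float32)),q[:,2].min(),q[:,2].max(), np.linalg.svd(q-q.mean(0))[2][0])
print('bar',tri([ray(*C[n]) for n in C]))
g={'screw':((233,200),(179,220)),'grip':((191,195),(161,237)),'mid':((181,193),(154,239))}
for k,(a,b) in g.items():print(k,tri([ray(C['top'][0],C['top'][1],a),ray(C['side'][0],C['side'][1],b)]))
E
python3 b.py
```

```text
top red 106 [0.4704 0.2199 0.1042] [0.4488 0.2103 0.0667] [0.493  0.2374 0.1192]
tray [ 0.5357 -0.1972  0.0058] ((541.26220703125, -196.26541137695312), (338.1595153808594, 99.71510314941406), 10.184581756591797) 0.005783721140541154
panel 662 [0.6912 0.2827 0.1524] ((690.7736206054688, 283.57196044921875), (92.50883483886719, 48.13717269897461), 13.930088996887207) 0.12587743305798726 0.17702161869655408 [-0.87   -0.2289 -0.4368]
side red 70 [0.4671 0.2159 0.1045] [0.4497 0.2059 0.0866] [0.4871 0.2276 0.1209]
tray [ 0.5368 -0.1914  0.0059] ((548.6053466796875, -188.54823303222656), (330.5506591796875, 101.55120849609375), 10.354966163635254) 0.00588270872339991
panel 333 [0.6907 0.2802 0.1521] ((687.3742065429688, 280.2386779785156), (97.77800750732422, 52.883182525634766), 16.74612045288086) 0.12718918404934432 0.17766527425476586 [-0.8677 -0.2534 -0.4277]
bar [0.4713 0.2211 0.0988]
screw [0.4725 0.225  0.0929]
grip [0.5853 0.2536 0.0866]
mid [0.6063 0.2596 0.1027]
```

{"name": "apply_moves", "arguments": {"moves": [[[-34,-13,2,-0.07],[-67,-26,4,-0.14],[-101,-39,6,-0.21],[-134,-52,8,-0.28],[-168,-65,10,-0.35]]], "claw": 100}}

```text
time: 1.82
tool_pos: [0.3455, 0.3466, 0.2214]
tcp_rot: [0.121, 3.139, 0.001]
wrist_force: [1.9, 0.6, -0.2]
width: 0.0851
gripper_force: 0.0
```

{"name": "apply_moves", "arguments": {"moves": [[[-27,-24,2,-0.07],[-54,-47,4,-0.14],[-81,-71,6,-0.21],[-108,-95,8,-0.28],[-135,-118,10,-0.35]]]}}

```text
time: 2.23
tool_pos: [0.4708, 0.2177, 0.2114]
tcp_rot: [-0.427, 3.112, 0.0]
wrist_force: [1.1, 1.5, -0.5]
width: 0.0855
gripper_force: 0.0
```

```bash
cat >> h.py <<'E'
def tool(target,yaw=None,s=None):
    "shift (mm) in tool axes to a world TCP target; yaw = wanted world heading of tool y (deg)"
    s=s or state();M=rot(s['tcp_rot']);d=M.T@(np.array(target)-s['tool_pos'])*1000
    y=np.degrees(np.arctan2(M[1,1],M[0,1]));print('yaw_y',round(y,1),'shift',np.round(d,1),'roll',None if yaw is None else round(-np.radians((yaw-y+180)%360-180),3))
E
cat > c.py <<'E'
from h import *
import sys
np.set_printoptions(precision=4,suppress=True)
s=state();p=grab_frame('wrist');T=cam(p,s);P=cloud(p,T);n=sys.argv[1]
print(s['time'],s['tool_pos'],s['tcp_rot'],s['qpos'],s['wrist_force'],s['ft_torque'],s['width'])
hsv=cv2.cvtColor(p['color'],cv2.COLOR_BGR2HSV);H,S,V=[hsv[...,i] for i in range(3)];ok=p['z_map']>0
red=ok&((H<8)|(H>172))&(S>140)&(np.hypot(P[...,0]-.47,P[...,1]-.22)<.05)&(P[...,2]>.06)
q=P[red]
if len(q):
    print('red',len(q),q.mean(0),q.min(0),q.max(0));t=q[q[:,2]>q[:,2].min()+.0]
    r=cv2.minAreaRect((q[:,:2]*1000).astype(np.float32));print(r)
    d=np.linalg.svd(q-q.mean(0))[2];print(d)
for l in ['screw_grip','lamp_grip','lamp_mid','lamp_foot']:
    for d in tip_of(l,p)[:2]:print(l,round(d['conf'],2),np.round(d['centre']),pt(p,T,d['centre']))
cv2.imwrite(f'pics/{n}.png',p['color']);np.savez(n+'.npz',T=T,**{k:p[k] for k in p if k!='shot'})
E
python3 c.py w1
```

```text
2.2333 [0.4708 0.2177 0.2114] [-0.4266  3.1121  0.0002] [ 0.2853  0.3474  1.5737  0.0001  1.22   -1.558 ] [ 1.1428  1.5329 -0.4703] [-0.0173 -0.0348 -0.0025] 0.08553458802279455
red 1189 [0.4677 0.2227 0.111 ] [0.4472 0.1743 0.0678] [0.496  0.2628 0.2609]
((471.1315002441406, 218.5740966796875), (88.2072525024414, 47.80643844604492), 87.14427947998047)
[[ 0.28    0.1793  0.9431]
 [ 0.9317  0.1859 -0.312 ]
 [ 0.2313 -0.9661  0.115 ]]
screw_grip 0.55 [206. 288.] [0.4659 0.222  0.1102]
lamp_grip 0.78 [342. 284.] [0.583  0.2528 0.0999]
lamp_mid 0.66 [369. 290.] [0.5998 0.2621 0.1092]
lamp_foot 0.72 [210. 285.] [0.4683 0.2209 0.1117]
lamp_foot 0.65 [ 50. 398.] [0.3439 0.2726 0.0574]
```

View pics/w1.png

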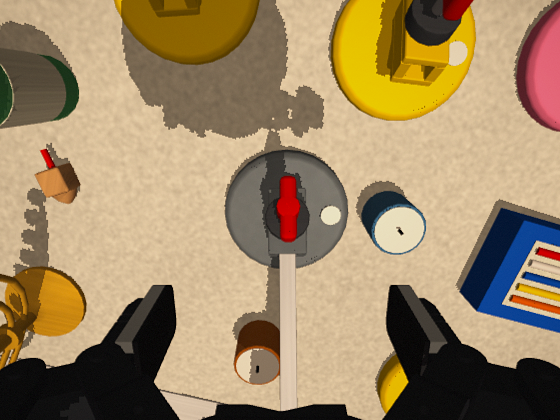

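The wrist view shows the grey foot at (287,208), the red bar at about (288,208) running vertically, and the tube below it in the same column. The tool's yaw already matches the arm.

Run:
```python
from h import *
np.set_printoptions(precision=4,suppress=True)
p=dict(np.load('w1.npz'));T=p['T'];P=cloud(p,T)
hsv=cv2.cvtColor(p['color'],cv2.COLOR_BGR2HSV);H,S,V=[hsv[...,i] for i in range(3)]
red=((H<8)|(H>172))&(S>140);red[:160]=0;red[260:]=0;red[:,260:315]&=True;red[:,:260]=0;red[:,315:]=0
rr=np.argwhere(red);print(len(rr),rr.min(0),rr.max(0),rr.mean(0))
q=P[red&(p['z_map']>0)];q=q[(q[:,2]<.135)&(q[:,2]>.08)]
u=np.array([np.cos(np.radians(15.6)),np.sin(np.radians(15.6))]);v=np.array([-u[1],u[0]])
a=q[:,:2]@u;b=q[:,:2]@v
print('along',np.percentile(a,[1,50,99]),'across',np.percentile(b,[1,50,99]),np.percentile(q[:,2],[1,50,99]))
for r in range(176,242,6):
    c=np.argwhere(red[r]).ravel();
    if len(c):m=int(np.median(c));x=P[r,m];print(r,c.min(),c.max(),x[:2]@u,x[:2]@v,x[2])
o=ray(p,T,(rr.mean(0)));print('at z .1',o[0]+o[1]*(.1-o[0][2])/o[1][2])
for r in range(250,420,20):
    x=P[r,288];print('tube',r,x,x[:2]@u,x[:2]@v)
```

```text
1200 [176 276] [241 300] [208.4133 287.7725]
along [0.4902 0.5101 0.5344] across [0.0811 0.0887 0.0957] [0.0972 0.1103 0.1201]
176 283 292 0.4894576290417196 0.08812778038028223 0.09963684347044494
182 280 296 0.49320410027374334 0.08880907535962872 0.1020193455963116
188 280 296 0.49758440537239224 0.0888377057490688 0.10185872910624844
194 280 296 0.5006594327588293 0.08876876016505074 0.10653541785105428
200 278 298 0.5045957870195484 0.08876583249356611 0.1079324207285117
206 276 300 0.5082424768126939 0.08874428995279397 0.11023944999991656
212 276 298 0.5118108398033074 0.08803028931742989 0.11267587009577557
218 279 296 0.5154950708794861 0.08801670685941315 0.11466989309977585
224 280 296 0.51892753936816 0.08867597894833688 0.11727835629209604
230 280 296 0.43097923760396933 0.08374447773620548 0.3548351621255259
236 280 296 0.5264666520356925 0.08866048268088696 0.1204858722794164
at z .1 [0.4705 0.2236 0.1   ]
tube 250 [0.5124 0.2362 0.0759] 0.557053758424764 0.08966869255633485
tube 270 [0.5311 0.2415 0.0738] 0.5764700875820902 0.08982186601033779
tube 290 [0.545  0.2453 0.0819] 0.5908859407881022 0.08975508682914762
tube 310 [0.5599 0.2495 0.0879] 0.6063317358017275 0.08973444431842219
tube 330 [0.5738 0.2533 0.095 ] 0.6208377275046346 0.08968672881262196
tube 350 [0.5876 0.2571 0.1021] 0.6351322261178826 0.08963926714674675
tube 370 [0.6009 0.2608 0.1094] 0.6488857403790063 0.08958319561054374
tube 390 [0.6136 0.2643 0.117 ] 0.6620525373376756 0.08951912875003629
tube 410 [0.462  0.2177 0.2863] 0.5035751725791948 0.08544400827451126
```

{"name": "apply_moves", "arguments": {"moves": [[[-2,6,30,0],[-2,6,60,0],[-2,6,95,0],[-2,6,115,0],[-2,6,127,0]]], "claw": 40, "squeeze": 30}}

```text
time: 2.9
tool_pos: [0.4675, 0.2266, 0.0818]
tcp_rot: [0.424, -3.109, 0.001]
wrist_force: [-0.0, -0.3, 0.2]
width: 0.0344
gripper_force: 0.0
```

{"name": "apply_moves", "arguments": {"moves": [[[0,0,0,0],[0,0,0,0],[0,0,0,0],[0,0,0,0],[0,0,0,0]]], "claw": 0}}

```text
time: 3.32
tool_pos: [0.4688, 0.2228, 0.0834]
tcp_rot: [0.424, -3.109, 0.009]
wrist_force: [3.1, -17.1, -13.8]
width: 0.0113
gripper_force: 34.9
```

```bash
cat > s.py <<'E'
from h import *
np.set_printoptions(precision=3,suppress=True)
s=state();M=rot(s['tcp_rot']);print(s['time'],s['tool_pos'],'yaw',np.degrees(np.arctan2(M[1,1],M[0,1])),'z',M[:,2],'q',s['qpos'],'F',s['wrist_force'],'M',s['ft_torque'],s['width'],s['gripper_force'])
E
python3 s.py
```

```text
3.3167 [0.469 0.223 0.083] yaw 105.52887118087018 z [-0.003 -0.006 -1.   ] q [ 0.299  0.503  1.728 -0.006  0.916 -1.539] F [  3.08  -17.117 -13.79 ] M [-2.453 -0.435  0.203] 0.011284395216616136 34.882965087890625
```

{"name": "apply_moves", "arguments": {"moves": [[[0,-3,0,0],[0,-3,0,0.1],[0,-3,0,0.2],[0,-3,0,0.3],[0,-3,0,0.3]]]}}

```text
time: 3.73
tool_pos: [0.4661, 0.2228, 0.0845]
tcp_rot: [-0.049, -3.132, 0.004]
wrist_force: [-10.6, -3.2, 7.8]
width: 0.0116
gripper_force: 111.1
```

```bash
python3 s.py
```

```text
3.7333 [0.466 0.223 0.084] yaw 88.19014411462366 z [-0.009 -0.003 -1.   ] q [ 0.297  0.499  1.731  0.     0.921 -1.242] F [-10.567  -3.178   7.844] M [0.624 1.813 1.93 ] 0.011628698219187446 111.05375412851572
```

About 1.9 N m of resistance clockwise means it is probably dead that way. I'll try anticlockwise.

{"name": "apply_moves", "arguments": {"moves": [[[0,0,0,-0.1],[0,0,0,-0.2],[0,0,0,-0.3],[0,0,0,-0.4],[0,0,0,-0.5]]]}}

```text
time: 4.15
tool_pos: [0.466, 0.2211, 0.0847]
tcp_rot: [0.736, -3.044, 0.004]
wrist_force: [-8.8, 1.5, -4.2]
width: 0.0115
gripper_force: 59.9
```

```bash
python3 s.py
```

```text
4.15 [0.466 0.221 0.085] yaw 117.1811945271736 z [-0.009 -0.005 -1.   ] q [ 0.295  0.498  1.732 -0.002  0.922 -1.748] F [-8.767  1.49  -4.156] M [-0.286  1.124 -0.502] 0.011506629597593831 59.85803233925253
```

{"name": "apply_moves", "arguments": {"moves": [[[0,0,0,-0.1],[0,0,0,-0.2],[0,0,0,-0.3],[0,0,0,-0.4],[0,0,0,-0.4]]]}}

```text
time: 4.57
tool_pos: [0.4662, 0.2197, 0.0861]
tcp_rot: [1.325, -2.836, 0.004]
wrist_force: [-20.4, -17.2, 19.6]
width: 0.0113
gripper_force: 122.5
```

```bash
python3 s.py; python3 c.py w2|tail -12
```

```text
4.5667 [0.466 0.22  0.086] yaw 140.09383321221583 z [-0.009 -0.007 -1.   ] q [ 0.294  0.496  1.731 -0.005  0.925 -2.148] F [-20.422 -17.193  19.646] M [-4.141  2.186 -1.111] 0.011331312799677602 122.49596396461129
4.5667 [0.4662 0.2197 0.0861] [ 1.3254 -2.8362  0.004 ] [ 0.2941  0.496   1.7315 -0.0051  0.9247 -2.1479] [-20.4221 -17.1926  19.6459] [-4.1408  2.1858 -1.1112] 0.011331312799677602
red 3933 [0.4664 0.2201 0.1098] [0.4499 0.2047 0.085 ] [0.486  0.2388 0.125 ]
((467.4602966308594, 221.26083374023438), (42.64912414550781, 15.532577514648438), 50.20304870605469)
[[ 0.5734  0.6527  0.4951]
 [ 0.8193 -0.4534 -0.3511]
 [ 0.0047 -0.6069  0.7948]]
screw_grip 0.82 [308. 280.] [0.4647 0.217  0.1099]
lamp_foot 0.79 [267. 253.] [0.4819 0.2156 0.0559]
lamp_foot 0.72 [172. 509.] [0.3428 0.2755 0.0221]
```

View pics/w2.png

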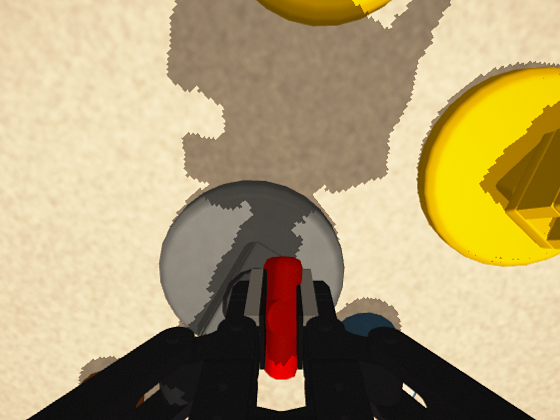

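The bar followed the gripper: it now lies at about 50° heading, against 15.6° at the start. The thread therefore gives anticlockwise (+). The last joint is near its range, so I'll open, turn half a turn around the bar and use a loose wrench grip.

{"name": "apply_moves", "arguments": {"moves": [[[0,0,0,0],[0,0,0,0],[0,0,0,0],[0,0,-10,0],[0,0,-25,0]]], "claw": 100}}

```text
time: 5.23
tool_pos: [0.4704, 0.2231, 0.1095]
tcp_rot: [1.323, -2.848, -0.001]
wrist_force: [1.5, -0.4, 0.4]
width: 0.0717
gripper_force: 0.0
```

{"name": "apply_moves", "arguments": {"moves": [[[0,0,0,0.124],[0,0,0,0.248],[0,0,0,0.372],[0,0,0,0.496],[0,0,0,0.62]]]}}

```text
time: 5.65
tool_pos: [0.4714, 0.2234, 0.1105]
tcp_rot: [-0.381, 3.117, 0.001]
wrist_force: [0.0, 0.2, 0.0]
width: 0.0853
gripper_force: 0.0
```

```bash
python3 s.py
```

```text
5.65 [0.471 0.223 0.11 ] yaw 103.95243910094398 z [ 0.002  0.001 -1.   ] q [ 0.295  0.465  1.7    0.     0.974 -1.519] F [0.011 0.173 0.037] M [-0.029  0.034  0.022] 0.08530495949041307 0.0
```

{"name": "apply_moves", "arguments": {"moves": [[[0,0,0,0.124],[0,0,0,0.248],[0,0,0,0.372],[0,0,0,0.496],[0,0,0,0.62]]]}}

```text
time: 6.07
tool_pos: [0.4714, 0.2234, 0.1104]
tcp_rot: [0.588, 3.085, 0.002]
wrist_force: [0.4, -0.4, -0.1]
width: 0.0852
gripper_force: 0.0
```

{"name": "apply_moves", "arguments": {"moves": [[[0,0,0,0.124],[0,0,0,0.248],[0,0,0,0.372],[0,0,0,0.496],[0,0,0,0.62]]]}}

```text
time: 6.48
tool_pos: [0.4714, 0.2234, 0.1104]
tcp_rot: [1.501, 2.759, 0.002]
wrist_force: [0.1, 1.0, 0.8]
width: 0.0855
gripper_force: 0.0
```

{"name": "apply_moves", "arguments": {"moves": [[[0,0,0,0.124],[0,0,0,0.248],[0,0,0,0.372],[0,0,0,0.496],[0,0,0,0.62]]]}}

```text
time: 6.9
tool_pos: [0.4714, 0.2234, 0.1104]
tcp_rot: [2.271, 2.17, 0.003]
wrist_force: [0.1, 0.1, -1.3]
width: 0.0852
gripper_force: 0.0
```

{"name": "apply_moves", "arguments": {"moves": [[[0,0,0,0.124],[0,0,0,0.248],[0,0,0,0.372],[0,0,0,0.496],[0,0,0,0.62]]]}}

```text
time: 7.32
tool_pos: [0.4714, 0.2234, 0.1104]
tcp_rot: [2.825, 1.374, 0.003]
wrist_force: [0.4, -0.4, -0.1]
width: 0.0853
gripper_force: 0.0
```

```bash
python3 s.py;python3 c.py w3|tail -9
```

```text
7.3167 [0.471 0.223 0.11 ] yaw -38.13865977201653 z [ 0.002  0.001 -1.   ] q [0.295 0.465 1.7   0.    0.974 0.961] F [ 0.352 -0.406 -0.107] M [-0.038  0.005  0.012] 0.08526973450937578 0.0
((460.8731689453125, 227.21270751953125), (43.37895202636719, 52.56629943847656), 71.44181823730469)
[[-0.7488 -0.6431 -0.1607]
 [-0.3873  0.2278  0.8934]
 [ 0.5379 -0.7311  0.4196]]
lamp_grip 0.95 [ 49. 460.] [0.5852 0.2582 0.1018]
lamp_grip 0.16 [177. 302.] [0.5059 0.2496 0.0741]
lamp_mid 0.59 [ 50. 457.] [0.5843 0.2583 0.1011]
lamp_foot 0.93 [258.  82.] [0.3518 0.2869 0.0274]
lamp_foot 0.89 [177. 303.] [0.5063 0.2493 0.0744]
```

{"name": "apply_moves", "arguments": {"moves": [[[0,0,0,0],[0,0,0,0],[0,0,8,0],[0,0,16,0],[0,0,23,0]]], "claw": 30}}

```text
time: 7.98
tool_pos: [0.4706, 0.2226, 0.0852]
tcp_rot: [-2.821, -1.382, 0.001]
wrist_force: [-0.6, 0.4, -0.3]
width: 0.0266
gripper_force: 0.0
```

{"name": "apply_moves", "arguments": {"moves": [[[0,0,0,-0.124],[0,0,0,-0.248],[0,0,0,-0.372],[0,0,-1,-0.496],[0,0,-1,-0.62]]]}}

```text
time: 8.4
tool_pos: [0.4691, 0.2232, 0.0858]
tcp_rot: [-2.257, -2.18, 0.004]
wrist_force: [-4.8, 4.3, 1.2]
width: 0.0252
gripper_force: 11.5
```

```bash
python3 s.py
```

```text
8.4 [0.469 0.223 0.086] yaw -1.9934620003501278 z [-0.004  0.001 -1.   ] q [0.295 0.499 1.726 0.002 0.92  0.329] F [-4.811  4.308  1.163] M [ 0.551  0.704 -0.381] 0.025218187296422872 11.534319205675274
```

{"name": "apply_moves", "arguments": {"moves": [[[0,0,0,-0.124],[0,0,0,-0.248],[0,0,-1,-0.372],[0,-1,-1,-0.496],[0,-1,-2,-0.62]]]}}

```text
time: 8.82
tool_pos: [0.4673, 0.2228, 0.0877]
tcp_rot: [-1.484, -2.763, 0.005]
wrist_force: [-6.3, 2.4, 0.4]
width: 0.0258
gripper_force: 19.0
```

{"name": "apply_moves", "arguments": {"moves": [[[0,0,0,-0.124],[0,0,0,-0.248],[0,0,-1,-0.372],[0,-1,-1,-0.496],[0,-1,-2,-0.62]]]}}

```text
time: 9.23
tool_pos: [0.4666, 0.2218, 0.0899]
tcp_rot: [-0.569, -3.084, 0.003]
wrist_force: [-7.1, -0.4, 2.4]
width: 0.0255
gripper_force: 7.2
```

```bash
python3 s.py; python3 c.py w4|tail -9
```

```text
9.2333 [0.467 0.222 0.09 ] yaw 69.07644301519545 z [-0.006 -0.001 -1.   ] q [ 0.295  0.49   1.729  0.001  0.928 -0.911] F [-7.079 -0.353  2.425] M [ 0.149  1.003 -0.249] 0.02547504713032522 7.152344697969966
((468.2288818359375, 223.10092163085938), (27.167673110961914, 50.828365325927734), 69.01622772216797)
[[ 0.7042 -0.6169  0.3515]
 [-0.6864 -0.4646  0.5595]
 [ 0.1818  0.6352  0.7506]]
screw_grip 0.81 [304. 280.] [0.4603 0.2253 0.1159]
screw_grip 0.71 [179. 441.] [0.4621 0.3139 0.0456]
lamp_mid 0.69 [304. 281.] [0.4604 0.2255 0.116 ]
lamp_foot 0.65 [261. 314.] [0.4742 0.2381 0.0628]
lamp_foot 0.64 [94. 12.] [0.3414 0.116  0.0248]
```

View pics/w4.png

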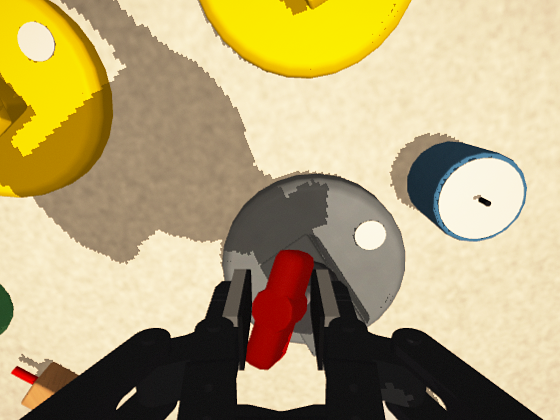

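The bar sits in the gap about 19° behind the gripper. Its heading is about 140°, so θ is about 2.2 rad and past 1.9. I'll turn a little more for margin, then open, rise and check.

{"name": "apply_moves", "arguments": {"moves": [[[0,0,0,-0.1],[0,0,-1,-0.2],[0,0,-1,-0.2],[0,0,-1,-0.2]]]}}

```text
time: 9.82
tool_pos: [0.4675, 0.2214, 0.0913]
tcp_rot: [-0.269, -3.126, 0.003]
wrist_force: [-6.4, -5.2, 1.1]
width: 0.0255
gripper_force: 4.0
```

{"name": "apply_moves", "arguments": {"moves": [[[0,0,0,0],[0,0,-5,0],[0,0,-35,0],[0,0,-75,0],[0,0,-110,0]]], "claw": 100}}

```text
time: 10.23
tool_pos: [0.4695, 0.2226, 0.2044]
tcp_rot: [0.269, 3.129, 0.001]
wrist_force: [1.6, 1.0, 0.2]
width: 0.0838
gripper_force: 0.0
```

{"name": "apply_moves", "arguments": {"moves": [[[0,0,0,-0.12],[0,0,0,-0.24],[0,0,0,-0.3],[0,0,0,-0.3]]]}}

```text
time: 10.57
tool_pos: [0.4698, 0.2227, 0.2032]
tcp_rot: [-0.205, 3.132, 0.002]
wrist_force: [-0.3, -0.7, -0.0]
width: 0.0854
gripper_force: 0.0
```

```bash
python3 s.py; python3 c.py w5|tail -9
python3 - <<'E'
from h import *
np.set_printoptions(precision=4,suppress=True)
tool([.5825,.2552,.15],105.6)
p=dict(np.load('w5.npz'));P=cloud(p,p['T'])
hsv=cv2.cvtColor(p['color'],cv2.COLOR_BGR2HSV);H,S,V=[hsv[...,i] for i in range(3)]
m=((H<8)|(H>172))&(S>140)&(p['z_map']>0)&(np.hypot(P[...,0]-.468,P[...,1]-.222)<.04)&(P[...,2]>.085)&(P[...,2]<.14)
q=P[m];d=np.linalg.svd(q-q.mean(0))[2];print(len(q),q.mean(0),np.degrees(np.arctan2(d[0,1],d[0,0])),q[:,2].max())
E
```

```text
10.5667 [0.47  0.223 0.203] yaw 97.49686979906714 z [ 0.003  0.001 -1.   ] q [ 0.295  0.356  1.585  0.     1.198 -1.407] F [-0.349 -0.665 -0.003] M [0.006 0.041 0.007] 0.0853580553619095 0.0
[[ 0.3234 -0.205   0.9238]
 [-0.802   0.4588  0.3825]
 [ 0.5022  0.8646  0.016 ]]
screw_grip 0.82 [206. 279.] [0.4616 0.2213 0.1163]
screw_grip 0.73 [340. 274.] [0.6347 0.2386 0.0274]
lamp_grip 0.84 [350. 302.] [0.5844 0.2554 0.1008]
lamp_mid 0.88 [376. 308.] [0.6014 0.2625 0.1099]
lamp_foot 0.97 [  3. 155.] [0.3459 0.1207 0.0606]
lamp_foot 0.91 [212. 285.] [0.4642 0.2259 0.1184]
yaw_y 97.3 shift [-116.5   18.1   52.4] roll -0.145
1503 [0.4642 0.2221 0.1151] -28.624411164011065 0.1257579108653279
```

View pics/w5.png

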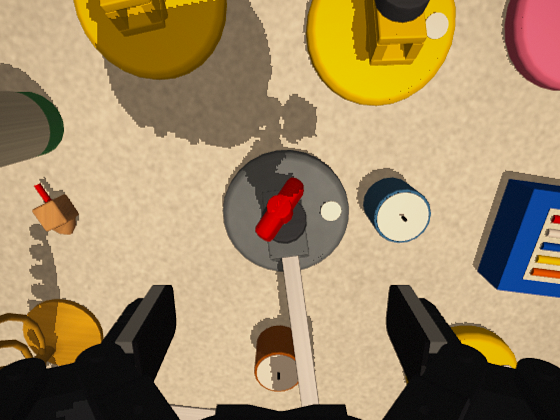

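The screw bar now lies across at about 136° from its start (pixel (280,208)), so θ is about 2.4 rad and it is clear. The arm still sits in the socket. Next is the arm's grip point.

{"name": "apply_moves", "arguments": {"moves": [[[-39,6,0,-0.05],[-78,12,0,-0.1],[-116,18,5,-0.145],[-116,18,35,-0.145],[-116,18,60,-0.145]]], "claw": 60}}

```text
time: 11.23
tool_pos: [0.5845, 0.2556, 0.1414]
tcp_rot: [-0.427, 3.109, 0.001]
wrist_force: [-1.0, 0.2, -0.9]
width: 0.0509
gripper_force: 0.0
```

```bash
python3 s.py
python3 - <<'E'
from h import *
np.set_printoptions(precision=4,suppress=True)
s=state();p=grab_frame('wrist');T=cam(p,s);P=cloud(p,T)
np.savez('w6.npz',T=T,**{k:p[k] for k in p if k!='shot'});cv2.imwrite('pics/w6.png',p['color'])
u=np.array([.9632,.2689]);v=np.array([-.2689,.9632])
a=P[...,:2]@u;b=P[...,:2]@v
m=(p['z_map']>0)&(abs(b-.089)<.012)&(a>.53)&(a<.69)&(P[...,2]>.06)&(P[...,2]<.15)
for a0 in np.arange(.55,.69,.02):
    k=m&(abs(a-a0)<.004)
    if k.sum()>5:print(round(a0,3),k.sum(),np.percentile(b[k],[2,50,98]),np.median(P[...,2][k]))
tool([.5825,.2552,.082],105.6)
E
```

```text
11.2333 [0.584 0.256 0.141] yaw 105.63322341996184 z [ 0.003  0.001 -1.   ] q [ 0.292  0.621  1.317  0.     1.2   -1.551] F [-0.96   0.166 -0.865] M [-0.07  -0.003 -0.002] 0.050945495081804244 0.0
0.55 698 [0.0774 0.089  0.1006] 0.07321132940753197
0.57 435 [0.0781 0.0893 0.1002] 0.07038167968498943
0.59 396 [0.0826 0.0893 0.0959] 0.08056489016820802
0.61 396 [0.0827 0.0893 0.0958] 0.09038486472827405
0.63 425 [0.0828 0.0893 0.0963] 0.10016097726028567
0.65 434 [0.0829 0.0898 0.0962] 0.11009523004080708
0.67 467 [0.083  0.0898 0.0967] 0.11983799214358443
yaw_y 105.6 shift [-3.1  0.1 52.9] roll 0.001
```

{"name": "apply_moves", "arguments": {"moves": [[[-3,0,20,0],[-3,0,38,0],[-3,0,49,0],[-3,0,53,0],[-3,0,53,0]]], "claw": 45}}

```text
time: 11.7
tool_pos: [0.5842, 0.2558, 0.0888]
tcp_rot: [0.429, -3.111, 0.0]
wrist_force: [-0.1, 0.5, -0.6]
width: 0.0382
gripper_force: 0.0
```

{"name": "apply_moves", "arguments": {"moves": [[[0,0,0,0],[0,0,0,0],[0,0,0,0],[0,0,0,0],[0,0,0,0]]], "claw": 0, "squeeze": 60}}

```text
time: 12.12
tool_pos: [0.5856, 0.256, 0.0907]
tcp_rot: [-0.429, 3.109, 0.001]
wrist_force: [1.0, -1.1, 5.1]
width: 0.012
gripper_force: 61.1
```

```bash
python3 s.py
```

```text
12.1167 [0.586 0.256 0.091] yaw 105.7118756494829 z [ 0.003  0.001 -1.   ] q [ 0.292  0.675  1.367 -0.     1.097 -1.553] F [ 0.952 -1.109  5.07 ] M [-0.111 -0.086  0.103] 0.012028365590478847 61.12107753753662
```

The tips only just hold the tube, with the TCP about 3 mm below its centre. I'll open and regrip about 8 mm lower.

{"name": "apply_moves", "arguments": {"moves": [[[0,0,0,0],[0,0,0,0],[2,0,4,0],[3,0,8,0],[3,0,8,0]]], "claw": 45}}

```text
time: 12.53
tool_pos: [0.5806, 0.2548, 0.0797]
tcp_rot: [0.429, -3.109, 0.001]
wrist_force: [0.5, -0.1, -1.0]
width: 0.0383
gripper_force: 0.0
```

{"name": "apply_moves", "arguments": {"moves": [[[0,0,0,0],[0,0,0,0],[0,0,0,0],[0,0,0,0],[0,0,0,0]]], "claw": 0, "squeeze": 60}}

```text
time: 12.95
tool_pos: [0.5818, 0.2549, 0.0813]
tcp_rot: [0.43, -3.112, 0.0]
wrist_force: [-0.5, -0.8, 0.2]
width: 0.0126
gripper_force: 62.2
```

```bash
python3 s.py
python3 - <<'E'
from h import *
np.set_printoptions(precision=4,suppress=True)
s=state();p=grab_frame('wrist');T=cam(p,s);P=cloud(p,T)
u=np.array([.9632,.2689]);v=np.array([-.2689,.9632]);a=P[...,:2]@u;b=P[...,:2]@v
m=(p['z_map']>0)&(abs(b-.089)<.006)&(P[...,2]>.06)&(P[...,2]<.15)
for a0 in np.arange(.55,.69,.02):
    k=m&(abs(a-a0)<.004)
    if k.sum()>5:print(round(a0,3),k.sum(),np.median(P[...,2][k]))
E
```

```text
12.95 [0.582 0.255 0.081] yaw 105.7185448337332 z [-0. -0. -1.] q [ 0.293  0.681  1.385 -0.     1.076 -1.553] F [-0.53  -0.755  0.25 ] M [-0.201 -0.021  0.093] 0.012592390446373697 62.155001163482666
0.55 663 0.07372965623520508
0.57 604 0.07084735608680594
0.59 622 0.0806386857879605
0.61 686 0.09032809115778175
0.63 778 0.1003521312255052
0.65 769 0.11008377269593708
```

{"name": "apply_moves", "arguments": {"moves": [[[-4,0,-2,0],[-9,0,-5,0],[-13,0,-7.5,0],[-17,0,-10,0],[-17,0,-10,0]]]}}

```text
time: 13.42
tool_pos: [0.5998, 0.2601, 0.0922]
tcp_rot: [-0.429, 3.109, 0.001]
wrist_force: [-0.7, 0.5, -1.5]
width: 0.0126
gripper_force: 61.7
```

```bash
python3 s.py
```

```text
13.4167 [0.6   0.26  0.092] yaw 105.70078559095369 z [ 0.003  0.001 -1.   ] q [ 0.292  0.698  1.316  0.     1.124 -1.553] F [-0.679  0.506 -1.493] M [-0.011  0.041  0.033] 0.012611031584527355 61.694415807724
```

{"name": "apply_moves", "arguments": {"moves": [[[-10,0,-6,0],[-21,0,-12,0],[-31,0,-18,0],[-43,0,-25,0],[-54,0,-31,0]]]}}

```text
time: 13.83
tool_pos: [0.6508, 0.2745, 0.1228]
tcp_rot: [-0.429, 3.112, 0.0]
wrist_force: [0.2, 0.4, -2.9]
width: 0.0125
gripper_force: 61.6
```

{"name": "apply_moves", "arguments": {"moves": [[[0,0,-15,0],[0,0,-45,0],[0,0,-80,0],[0,0,-105,0],[0,0,-120,0]]]}}

```text
time: 14.25
tool_pos: [0.6512, 0.2746, 0.2466]
tcp_rot: [-0.429, 3.106, 0.002]
wrist_force: [0.5, 0.3, -1.8]
width: 0.0122
gripper_force: 61.8
```

```bash
python3 s.py
python3 - <<'E'
from h import *
for n in ['side']:
    p=grab_frame(n);T=cam(p);cv2.imwrite('pics/s2.png',cv2.resize(p['color'][60:300,100:420],(800,600)))
E
```

```text
14.25 [0.651 0.275 0.247] yaw 105.70905731328438 z [ 0.006  0.002 -1.   ] q [ 0.291  0.689  0.899  0.     1.547 -1.554] F [ 0.497  0.284 -1.846] M [ 0.037  0.052 -0.023] 0.012170669918061365 61.774739027023315
```

View pics/s2.png

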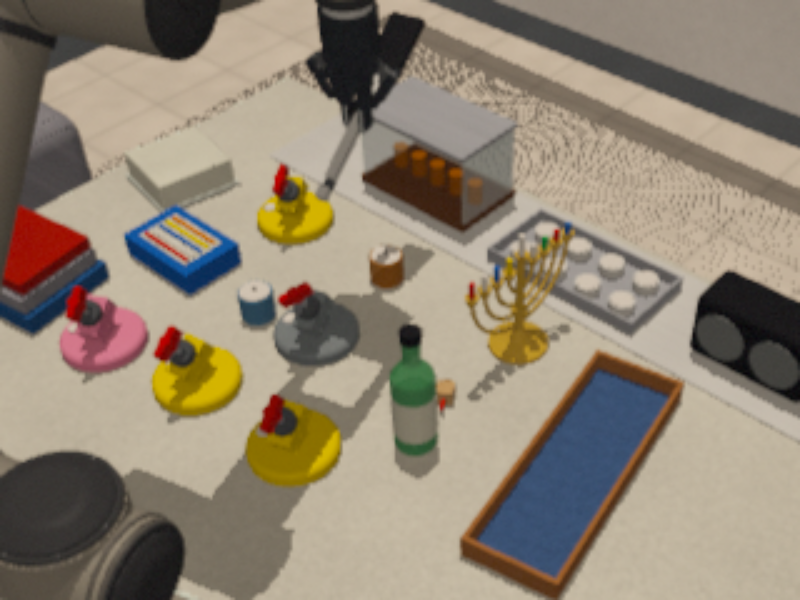

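The side view shows the arm out of the socket and held (tube from (325,190) to (365,110), panel at (400,40)). The foot and bystanders stand as before. Next I lift and carry it over the tray.

{"name": "apply_moves", "arguments": {"moves": [[[0,0,-12,0],[0,0,-30,0],[0,0,-45,0],[10,-16,-55,0],[28,-46,-58,0]]]}}

```text
time: 14.72
tool_pos: [0.6359, 0.2251, 0.3004]
tcp_rot: [-0.436, 3.109, 0.003]
wrist_force: [1.0, -0.6, -2.8]
width: 0.0126
gripper_force: 61.8
```

{"name": "apply_moves", "arguments": {"moves": [[[17,-28,0,0.02],[34,-56,0,0.04],[51,-84,0,0.06],[68,-112,0,0.08],[85,-140,0,0.096]]]}}

```text
time: 15.13
tool_pos: [0.5908, 0.0633, 0.2993]
tcp_rot: [0.278, -3.128, -0.0]
wrist_force: [0.9, -0.1, -2.8]
width: 0.0123
gripper_force: 61.8
```

```bash
python3 s.py; python3 -c "
from h import *
tool([.519,-.199,.28],100.2)"
```

```text
15.1333 [0.591 0.063 0.299] yaw 100.15959676188008 z [-0.001  0.    -1.   ] q [-0.022  0.435  1.195  0.     1.512 -1.77 ] F [ 0.883 -0.131 -2.803] M [-0.057 -0.001  0.04 ] 0.012345668188843277 61.79866075515747
yaw_y 100.2 shift [ 116.9 -245.5   19.4] roll -0.001
```

{"name": "apply_moves", "arguments": {"moves": [[[14,-28,0,0],[28,-57,0,0],[42,-86,0,0],[56,-115,0,0],[68,-140,0,0]]]}}

```text
time: 15.55
tool_pos: [0.5486, -0.087, 0.2995]
tcp_rot: [0.279, -3.128, -0.0]
wrist_force: [0.5, 0.1, -2.4]
width: 0.0126
gripper_force: 61.7
```

{"name": "apply_moves", "arguments": {"moves": [[[12,-26,0,0],[24,-52,0,0],[36,-80,2,0],[45,-98,8,0],[49,-106,15,0]]]}}

```text
time: 15.97
tool_pos: [0.5193, -0.2009, 0.2845]
tcp_rot: [0.275, -3.129, 0.001]
wrist_force: [0.5, -0.0, -2.5]
width: 0.0124
gripper_force: 61.8
```

{"name": "apply_moves", "arguments": {"moves": [[[0,0,0,0],[0,0,0,0]]]}}

```text
time: 16.13
tool_pos: [0.5199, -0.1977, 0.2844]
tcp_rot: [0.278, -3.128, -0.003]
wrist_force: [0.3, 0.0, -2.2]
width: 0.0128
gripper_force: 61.7
```

```bash
python3 s.py
cat > t.py <<'E'
from h import *
import sys
np.set_printoptions(precision=4,suppress=True)
u=np.array([np.cos(np.radians(10.2)),np.sin(np.radians(10.2))]);v=np.array([-u[1],u[0]])
for n in ['wrist','top','side']:
    s=state();p=grab_frame(n);T=cam(p,s);P=cloud(p,T);cv2.imwrite(f'pics/{n}_{sys.argv[1]}.png',p['color'])
    hsv=cv2.cvtColor(p['color'],cv2.COLOR_BGR2HSV);H,S,V=[hsv[...,i] for i in range(3)];ok=p['z_map']>0
    a=P[...,:2]@u;b=P[...,:2]@v;z=P[...,2]
    near=ok&(abs(a-.4979)<.21)&(abs(b+.2877)<.085)
    # rim: height 0.025..0.036
    k=near&(z>.026)&(z<.037)
    if k.sum()>50:
        print(n,'rim',k.sum(),'a',np.percentile(a[k],[.5,99.5]),'b',np.percentile(b[k],[.5,99.5]),'z',np.median(z[k]))
        q=P[k];print(cv2.minAreaRect((q[:,:2]*1000).astype(np.float32)))
    f=near&(H>95)&(H<125)&(S>90)&(z<.015)
    print(n,'floor',np.median(z[f]),np.percentile(a[f],[.5,99.5]),np.percentile(b[f],[.5,99.5]))
    for l in ['tray_in','lamp_grip','lamp_mid']:
        for d in tip_of(l,p)[:1]:print(l,round(d['conf'],2),np.round(d['centre']),pt(p,T,d['centre']))
E
python3 t.py 1
```

```text
16.1333 [ 0.52  -0.198  0.284] yaw 100.1676552744523 z [-0.001  0.002 -1.   ] q [-0.502  0.367  1.339  0.001  1.437 -2.25 ] F [ 0.273  0.037 -2.177] M [0.008 0.042 0.06 ] 0.012838499821414308 61.69485569000244
wrist rim 4713 a [0.3187 0.62  ] b [-0.347  -0.2228] z 0.03285086987619157
((517.9095458984375, -196.2044677734375), (313.4156494140625, 124.35812377929688), 10.375536918640137)
wrist floor 0.007230567487928885 [0.3264 0.6215] [-0.3387 -0.2307]
lamp_grip 0.63 [316. 280.] [ 0.5226 -0.1969  0.3041]
lamp_mid 0.69 [374. 282.] [ 0.5415 -0.1928  0.3138]
top rim 221 a [0.5212 0.6781] b [-0.3467 -0.2238] z 0.03132146173269579
((640.6512451171875, -175.2611541748047), (158.52182006835938, 124.11713409423828), 10.574567794799805)
top floor 0.0056812033831559194 [0.5513 0.6656] [-0.3329 -0.2402]
side rim 667 a [0.3146 0.6779] b [-0.3506 -0.2251] z 0.03115968457342544
((540.4500122070312, -194.99656677246094), (367.11322021484375, 125.96019744873047), 10.368772506713867)
side floor 0.0058458205394036344 [0.3451 0.6662] [-0.332  -0.2333]
tray_in 0.67 [247. 332.] [ 0.5434 -0.1953  0.006 ]
lamp_grip 0.55 [177. 336.] [ 0.5214 -0.2004  0.306 ]
```

{"name": "apply_moves", "arguments": {"moves": [[[0,0,30,0],[2,2,70,0],[2,2,110,0],[2,2,150,0],[2,2,180,0]]]}}

```text
time: 17.15
tool_pos: [0.5166, -0.196, 0.1024]
tcp_rot: [0.279, -3.127, -0.002]
wrist_force: [0.9, -0.8, -1.9]
width: 0.0124
gripper_force: 61.7
```

{"name": "apply_moves", "arguments": {"moves": [[[0,0,15,0],[0,0,25,0],[0,0,32,0],[0,0,37,0],[0,0,42,0]]], "squeeze": 30}}

```text
time: 17.57
tool_pos: [0.5187, -0.1971, 0.064]
tcp_rot: [-0.279, 3.127, -0.002]
wrist_force: [0.1, 0.0, -2.8]
width: 0.0124
gripper_force: 61.7
```

{"name": "apply_moves", "arguments": {"moves": [[[0,0,4,0],[0,0,8,0],[0,0,12,0],[0,0,16,0],[0,0,20,0]]]}}

```text
time: 17.98
tool_pos: [0.5192, -0.1971, 0.0442]
tcp_rot: [-0.28, 3.126, -0.003]
wrist_force: [2.0, -0.5, 2.5]
width: 0.0128
gripper_force: 62.2
```

```bash
python3 s.py; python3 t.py 2
```

```text
17.9833 [ 0.519 -0.197  0.044] yaw 100.22171326604013 z [ 0.003 -0.002 -1.   ] q [-0.501  0.608  1.665  0.     0.865 -2.25 ] F [ 1.954 -0.452  2.52 ] M [-0.146  0.142  0.003] 0.012774199802945104 62.16340184211731
wrist rim 14783 a [0.3644 0.5073] b [-0.3469 -0.2228] z 0.03270295041821364
((480.07012939453125, -203.0712890625), (147.5860137939453, 125.2830581665039), 10.337026596069336)
wrist floor 0.0071586469482400605 [0.3593 0.5665] [-0.339  -0.2305]
lamp_grip 0.84 [312. 278.] [ 0.5211 -0.1972  0.063 ]
lamp_mid 0.72 [366. 282.] [ 0.5394 -0.1924  0.0706]
top rim 274 a [0.3331 0.6778] b [-0.3486 -0.2237] z 0.03107172504177025
((547.72265625, -192.17214965820312), (346.3635559082031, 124.84062957763672), 10.25788688659668)
top floor 0.005693907058136771 [0.5385 0.6652] [-0.2791 -0.24  ]
side rim 582 a [0.3152 0.6771] b [-0.3507 -0.2252] z 0.031308992721644446
((539.3282470703125, -195.42098999023438), (363.9439697265625, 125.9937744140625), 10.273557662963867)
side floor 0.005983834480936423 [0.3442 0.6669] [-0.3328 -0.2334]
tray_in 0.7 [246. 333.] [ 0.5179 -0.2149  0.0506]
lamp_grip 0.96 [241. 329.] [ 0.5145 -0.2006  0.0636]
lamp_mid 0.38 [174. 253.] [0.6375 0.2314 0.008 ]
```

{"name": "apply_moves", "arguments": {"moves": [[[0,0,4,0],[0,0,8,0],[0,0,12,0],[0,0,16,0],[0,0,19,0]]]}}

```text
time: 19.0
tool_pos: [0.5175, -0.1963, 0.0235]
tcp_rot: [0.279, -3.128, -0.001]
wrist_force: [2.7, 0.1, 2.4]
width: 0.0124
gripper_force: 62.0
```

{"name": "apply_moves", "arguments": {"moves": [[[0,0,3,0],[0,0,6,0],[0,0,9,0],[0,0,12,0],[0,0,14,0]]]}}

```text
time: 19.42
tool_pos: [0.5177, -0.1965, 0.0098]
tcp_rot: [0.28, -3.129, -0.0]
wrist_force: [1.5, 0.6, 1.0]
width: 0.0126
gripper_force: 61.9
```

```bash
python3 s.py
python3 - <<'E'
from h import *
s=state();p=grab_frame('wrist');T=cam(p,s);P=cloud(p,T)
u=np.array([np.cos(np.radians(10.2)),np.sin(np.radians(10.2))]);v=np.array([-u[1],u[0]]);a=P[...,:2]@u;b=P[...,:2]@v;z=P[...,2]
for a0 in np.arange(.36,.56,.015):
    k=(p['z_map']>0)&(abs(a-a0)<.004)&(abs(b+.287)<.005)&(z<.12);print(round(a0,3),k.sum(),np.median(z[k]) if k.sum() else 0)
E
```

```text
19.4167 [ 0.518 -0.197  0.01 ] yaw 100.20966927599572 z [-0.  0. -1.] q [-0.501  0.66   1.687  0.     0.794 -2.25 ] F [1.487 0.623 0.999] M [-0.108  0.183  0.058] 0.012555778728676251 61.85654282569885
0.36 0 0
0.375 719 0.015216563094050783
0.39 726 0.02323794998541978
0.405 648 0.024255577314345578
0.42 610 0.025227337369555194
0.435 563 0.026284455154845066
0.45 529 0.02730440410509924
0.465 1120 0.04371607382041817
0.48 522 0.029629742839890873
0.495 399 0.030398230392939735
0.51 374 0.03150837410090741
0.525 34 0.03182454257489194
0.54 0 0
0.555 0 0
```

{"name": "apply_moves", "arguments": {"moves": [[[0,0,1,0],[0,0,2,0],[0,0,3,0],[0,0,3,0]]], "squeeze": 20}}

```text
time: 19.8
tool_pos: [0.5178, -0.1966, 0.0072]
tcp_rot: [0.28, -3.129, -0.0]
wrist_force: [1.4, 0.0, 0.9]
width: 0.0126
gripper_force: 61.9
```

{"name": "apply_moves", "arguments": {"moves": [[[0,0,0,0],[0,0,0,0],[0,0,0,0]]], "claw": 14.6}}

```text
time: 20.05
tool_pos: [0.5178, -0.1966, 0.0073]
tcp_rot: [0.28, -3.129, -0.0]
wrist_force: [2.0, 0.3, 1.4]
width: 0.0125
gripper_force: 55.0
```

```bash
python3 s.py
cat > z.py <<'E'
from h import *
s=state();p=grab_frame('wrist');T=cam(p,s);P=cloud(p,T)
u=np.array([np.cos(np.radians(10.2)),np.sin(np.radians(10.2))]);v=np.array([-u[1],u[0]]);a=P[...,:2]@u;b=P[...,:2]@v;z=P[...,2]
for a0 in [.375,.39,.42,.45,.495,.51]:
    k=(p['z_map']>0)&(abs(a-a0)<.004)&(abs(b+.287)<.005)&(z<.12);print(round(a0,3),k.sum(),np.median(z[k]) if k.sum() else 0)
E
python3 z.py
```

```text
20.05 [ 0.518 -0.197  0.007] yaw 100.21080838838358 z [-0.  0. -1.] q [-0.501  0.664  1.689  0.     0.788 -2.25 ] F [2.01  0.341 1.415] M [-0.044  0.319 -0.043] 0.012518914137137507 55.001962780952454
0.375 769 0.014741478115576051
0.39 759 0.02248425073137092
0.42 616 0.023898540655039713
0.45 531 0.025355007310226274
0.495 394 0.027565628734712064
0.51 364 0.028241323433513037
```

{"name": "apply_moves", "arguments": {"moves": [[[0,0,1,0],[0,0,2,0],[0,0,2,0]]]}}

```text
time: 20.35
tool_pos: [0.5179, -0.1966, 0.0065]
tcp_rot: [-0.28, 3.129, -0.0]
wrist_force: [-2.0, 2.3, 12.9]
width: 0.0128
gripper_force: 61.6
```

{"name": "apply_moves", "arguments": {"moves": [[[0,0,0,0],[0,0,0,0],[0,0,0,0]]], "claw": 15.2}}

```text
time: 20.6
tool_pos: [0.5179, -0.1966, 0.0064]
tcp_rot: [-0.28, 3.129, -0.0]
wrist_force: [-2.6, 1.3, 12.3]
width: 0.0133
gripper_force: 44.3
```

{"name": "apply_moves", "arguments": {"moves": [[[0,0,0,0],[0,0,0,0],[0,0,0,0]]], "claw": 15.8}}

```text
time: 20.85
tool_pos: [0.5179, -0.1966, 0.0064]
tcp_rot: [-0.279, 3.129, -0.0]
wrist_force: [-2.2, 0.8, 11.6]
width: 0.0137
gripper_force: 26.7
```

```bash
python3 s.py; python3 z.py
```

```text
20.85 [ 0.518 -0.197  0.006] yaw 100.20538195588558 z [ 0.001 -0.    -1.   ] q [-0.501  0.666  1.689  0.     0.786 -2.25 ] F [-2.172  0.826 11.573] M [0.254 0.614 0.017] 0.013673547961555363 26.724483395191783
0.375 779 0.014702496713721064
0.39 751 0.022335563361303573
0.42 621 0.02351603967213381
0.45 521 0.024693664794895986
0.495 403 0.026538124599933738
0.51 362 0.02708233710037252
```

{"name": "apply_moves", "arguments": {"moves": [[[0,0,0,0],[0,0,0,0],[0,0,0,0]]], "claw": 16.2}}

```text
time: 21.15
tool_pos: [0.5179, -0.1966, 0.0063]
tcp_rot: [-0.279, 3.129, -0.0]
wrist_force: [-2.6, 1.1, 10.3]
width: 0.0142
gripper_force: 15.2
```

{"name": "apply_moves", "arguments": {"moves": [[[0,0,0,0],[0,0,0,0],[0,0,0,0]]], "claw": 16.4}}

```text
time: 21.4
tool_pos: [0.5179, -0.1966, 0.0063]
tcp_rot: [-0.279, 3.129, -0.0]
wrist_force: [-3.4, 1.5, 10.0]
width: 0.0139
gripper_force: 9.2
```

{"name": "apply_moves", "arguments": {"moves": [[[0,0,0,0],[0,0,0,0],[0,0,0,0]]], "claw": 16.55}}

```text
time: 21.65
tool_pos: [0.5179, -0.1966, 0.0063]
tcp_rot: [-0.279, 3.129, -0.0]
wrist_force: [-2.5, 1.9, 10.8]
width: 0.0144
gripper_force: 5.7
```

```bash
python3 s.py; python3 z.py
```

```text
21.65 [ 0.518 -0.197  0.006] yaw 100.20337082788058 z [ 0.001 -0.    -1.   ] q [-0.501  0.666  1.69   0.     0.785 -2.25 ] F [-2.494  1.877 10.847] M [ 0.172  0.474 -0.004] 0.014388894209976192 5.749644089628418
0.375 771 0.01389366630580588
0.39 772 0.020921197490063312
0.42 604 0.020945173719765564
0.45 481 0.020899402283373586
0.495 356 0.02092566375006344
0.51 327 0.021026073995621286
```

It has sunk flat under light friction; the tube top reads an even 0.021. I'll let go fully and rise.

{"name": "apply_moves", "arguments": {"moves": [[[0,0,-1,0],[0,0,-2,0],[0,0,-3,0],[0,0,-3,0],[0,0,-3,0]]], "claw": 40}}

```text
time: 22.12
tool_pos: [0.5177, -0.1966, 0.0081]
tcp_rot: [0.279, -3.129, -0.0]
wrist_force: [0.4, -0.2, 0.5]
width: 0.0343
gripper_force: 0.0
```

{"name": "apply_moves", "arguments": {"moves": [[[0,0,-15,0],[0,0,-50,0],[0,0,-90,0],[0,0,-130,0],[0,0,-170,0]]]}}

```text
time: 22.53
tool_pos: [0.5174, -0.1964, 0.1798]
tcp_rot: [0.279, -3.128, -0.001]
wrist_force: [1.5, -0.9, -0.1]
width: 0.0339
gripper_force: 0.0
```

{"name": "apply_moves", "arguments": {"moves": [[[20,0,-30,0],[40,0,-50,0],[60,0,-50,0],[60,0,-50,0]]]}}

```text
time: 22.87
tool_pos: [0.4567, -0.2077, 0.2298]
tcp_rot: [-0.278, 3.129, -0.002]
wrist_force: [0.5, -0.3, -0.2]
width: 0.0342
gripper_force: 0.0
```

```bash
python3 s.py; python3 t.py 3; python3 -c "
import cv2
a=cv2.imread('pics/wrist_3.png');b=cv2.imread('pics/side_3.png');cv2.imwrite('pics/f.png',cv2.resize(cv2.hconcat([a,b]),(800,300)))"
```

```text
22.8667 [ 0.457 -0.208  0.23 ] yaw 100.15340101705074 z [ 0.001 -0.001 -1.   ] q [-0.579  0.3    1.59  -0.001  1.25  -2.327] F [ 0.498 -0.292 -0.196] M [-0.014 -0.063 -0.016] 0.03420166616067458 0.0
wrist rim 5238 a [0.3184 0.6784] b [-0.3471 -0.2229] z 0.032840516303122264
((541.5193481445312, -191.8468475341797), (361.64019775390625, 124.3689956665039), 10.44039249420166)
wrist floor 0.007256563734420185 [0.3262 0.6675] [-0.3385 -0.2309]
tray_in 0.88 [251. 279.] [ 0.5351 -0.1947  0.0211]
lamp_grip 0.88 [237. 279.] [ 0.5197 -0.198   0.0212]
lamp_mid 0.65 [255. 282.] [ 0.5387 -0.1909  0.0211]
top rim 399 a [0.4294 0.6777] b [-0.3478 -0.2235] z 0.031227436656386942
((594.345947265625, -183.47451782226562), (251.6981658935547, 124.61682891845703), 10.188732147216797)
top floor 0.0057235878244712435 [0.464  0.6653] [-0.3371 -0.2399]
tray_in 0.75 [224. 353.] [ 0.4015 -0.0988  0.582 ]
lamp_grip 0.9 [233. 356.] [ 0.3776 -0.0958  0.628 ]
lamp_mid 0.83 [219. 354.] [ 0.4128 -0.1033  0.5692]
side rim 607 a [0.315  0.6777] b [-0.3507 -0.2255] z 0.03093671993456737
((539.9547729492188, -194.95553588867188), (366.0527648925781, 126.02104187011719), 10.41072940826416)
side floor 0.006036586251978893 [0.344  0.6673] [-0.333 -0.233]
tray_in 0.82 [247. 330.] [ 0.5309 -0.1974  0.0197]
lamp_grip 0.6 [249. 327.] [ 0.5189 -0.1959  0.0189]
lamp_mid 0.85 [243. 332.] [ 0.5462 -0.1933  0.0193]
```

View pics/f.png

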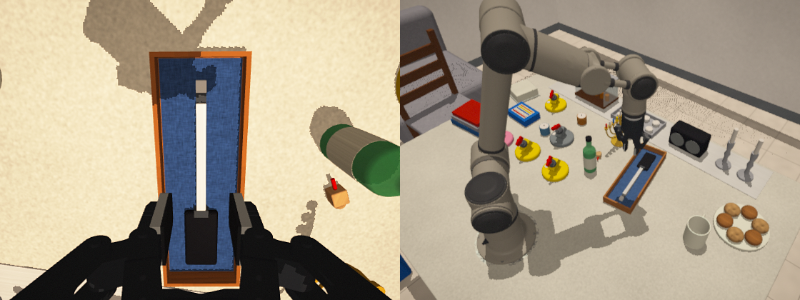

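The lamp's arm lies flat and centred inside the rim (left half: tube from (202,85) to (202,212), panel down to (202,262)). The bystanders stand and the gripper is clear, so I'm handing in.

```bash
python3 -c "
from station import *
print(job_done())"
```

```text
the job is handed in; nothing more can be done
None
```

The job is handed in: the screw gave anticlockwise and was backed out to about 2.4 rad, and the lamp's arm was drawn out and now lies flat and released inside the tray's rim, with the bystanders still standing in the last pictures; the hand-in returned no verdict.

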